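Move the filled pots to the cooling rack in pouring order

TASK

Move the four filled containers from the wooden filling board to the metal cooling rack, one on each white disc, keeping them in the same order: the one nearest the board's black knob goes on the disc nearest the rack's black knob, the next one beside it, and so on along the row. Stand each upright in the middle of its disc; do not topple or drop any of them.

Things in the scene. Friction and masses are not known exactly. Their poses are not given: they have to be found in the camera images.
- bottle_center (a point): Centre (half-way up, on the axis) of the amber glass bottle, round, tallest: body 38 mm across up to 52 mm, then a shoulder and a grey cap 22 mm across, 84 mm high in all. Closed, loose, 90 g or so; stands upright, its z axis up.
- jar_center (a point): Centre (half-way up, on the axis) of the white ceramic jar with a pale wooden lid, a plain cylinder 50 mm across and 50 mm high. Closed, loose, 120 g or so; stands upright, its z axis up.
- tin_center (a point): Centre (half-way up, on the axis) of the squat aluminium tin, a plain cylinder 56 mm across and 38 mm high. Closed, loose, 70 g or so; stands upright, its z axis up.
- tube_center (a point): Centre (half-way up, on the axis) of the slim white plastic bottle, body 32 mm across up to 56 mm, white cap 28 mm across above, 80 mm high in all. Closed, loose, 60 g or so; stands upright, its z axis up.
- pad_bottle: The cork pad on which the amber bottle stands at the start; square, 60 mm, 4 mm thick, fixed on the filling board in one of its four places. All four pads look alike. Origin at the centre of its underside (its top is 4 mm above).
- pad_jar: The cork pad on which the white jar stands at the start; square, 60 mm, 4 mm thick, fixed on the filling board in one of its four places. All four pads look alike. Origin at the centre of its underside (its top is 4 mm above).
- pad_tin: The cork pad on which the tin stands at the start; square, 60 mm, 4 mm thick, fixed on the filling board in one of its four places. All four pads look alike. Origin at the centre of its underside (its top is 4 mm above).
- pad_tube: The cork pad on which the slim white bottle stands at the start; square, 60 mm, 4 mm thick, fixed on the filling board in one of its four places. All four pads look alike. Origin at the centre of its underside (its top is 4 mm above).
- board: Wooden filling board, fixed, 308 x 72 x 20 mm, end cleats 30 mm high, turned any way. Origin: centre of its underside, z up, x along the row towards the end with the black knob (26 mm across, at x = +147, top at 50 mm). Places with a pad each at x = +96, +32, -32, -96 mm, y = 0; containers stand 24 mm above the table. Small loose tools and lids lie 65 to 105 mm beside the row.
- rack: Dark metal cooling rack, fixed, 308 x 72 x 20 mm, light end cleats 30 mm high, turned any way. Origin: centre of its underside, z up, x along the row towards the end with the black knob (26 mm across, at x = +147, top at 50 mm). White ceramic discs, 58 mm across, empty, at x = +96, +32, -32, -96 mm, y = 0; flat tops 24 mm above the table. A spoon and a pen lie beside it.
Not all that is in view belongs to the job. Of the things shaped like the part that bears jar_center, the white one is meant.

How it is judged:
By the outcome, as a careful person would: the job done as asked, in the order asked, and still so for the second after the job is handed in, with the robot touching nothing.
It also fails if it takes over 120 s, if anything falls off the work surface, if the arm or the gripper's body presses on something with over 40 N, if the wrist force passes 120 N, or if a joint passes its speed limit or range.

ROBOT

A 7-joint arm with a two-finger parallel gripper is mounted at the origin on the work surface. World frame = base frame: x ahead of the robot, y to its left, z up, the work surface at z = 0. Lengths are in m, angles in rad, forces in N, time in s.
With the tool pointing down it reaches from about 0.4 to 0.9 m from the base axis. Payload 5.5 kg.
Tool frame: the origin (TCP) lies midway between the tips of the shut fingers; the grasp point (between the pads) lies 19 mm behind it (manip.grip_depth is the distance from the TCP to the grasp point, in m); z points along the fingers, x is the direction in which the jaws open and shut, and the axes are right-handed (so a half turn about z gives the same grasp; the last joint's range is limited). The gripper opens to 92 mm and grips with 3 to 60 N. Pads are 19 mm wide; open, the fingers measure 130 mm over their backs; the gripper's body (75 mm by 190 mm) begins 47 mm behind the grasp point.
Start: joints at [1.543, 0.501, -0.427, 1.55, 0.221, 1.138, -0.21], TCP at [0.186, -0.623, 0.227] pointing down, gripper open.
Joint ranges: [-2.88, 2.88], [-0.31, 2.03], [-1.54, 1.56], [0.2, 2.42], [-1.41, 4.55], [0.19, 2.02], [-2.57, 2.57]. Speed limits (rad/s): [2.57, 2.57, 3.14, 3.14, 3.14, 3.14, 3.14].

INTERFACE

Orientations are given as a unit quaternion [x, y, z, w].
In Python, from bench import manip, effector, viewer gives the robot as it stands. Calls block until the motion is done:
- manip.move_pose(position, orientation): joint-space move of the TCP to a pose.
- manip.servo_line(position, ori=None, vel=0.15): straight line of the TCP; ori=None keeps the orientation; vel is the mean speed in m/s.
- manip.movej(angles): joint-space move.
- effector.open_jaws() and effector.close(f_grip=None): open the fingers fully, or close them until they stop; f_grip is the grip in N (None keeps the last).
- manip.sleep(seconds).
- manip.solve_ik(position, orientation): joint angles nearest the present ones, or None.
- viewer.get_image(name): name is "scene" or "top" or "wrist"; returns the picture (384x512x3 uint8, red, green, blue); there is no depth.
- viewer.get_calibration(name): a dict with "vfov" (degrees; the focal length in pixels is half the picture's height over the tangent of half this angle, whatever the lens; pixels are square), "cx", "cy" (the principal point, pixels), "eye" and "attitude" of the camera in the world. Camera axes: x right, y down, z forward; pixel columns grow to the right and rows downward; lengths in m; the calibration is good to about 2 mm. A picture is of the moment at which its call begins: read the wrist's pose just before it. get_calibration takes no time and is no camera call; for the wrist camera it gives the pose at the moment of the call.
A pose or a line that the arm cannot do raises manip.PlanningError and nothing moves.
- manip.hand_in(): hands the job in, once; it reports no verdict.
Readings, each from a call of its own:
- manip.current_clock(): time.
- manip.current_q(): joint angles.
- manip.current_joint_velocities(): joint speeds.
- manip.current_tau(): joint torques, N m.
- manip.current_tool_pos(): TCP position.
- manip.current_tcp_rot(): TCP orientation.
- manip.current_force(): force on the tool from outside, world axes, zero at the start.
- manip.current_wrist_torque(): the same for the moment, N m.
- manip.current_finger_gap(): finger opening in m.
Only numpy, scipy, OpenCV 4.12 (cv2) and the standard library are available. Lean on these libraries where they do the work, as an engineer would, in place of code of your own. Each camera call takes 0.05 s, during which the arm holds its last target.

## Working session

There is one attempt and no reset: what is moved stays moved. The work goes in short steps, each a Python script; the robot and the scene stay as the last script left them, time stands still between calls to the robot, and variables do not carry over. Pictures are saved under pics/ and viewed, and the job is handed in when it is done.

```bash
mkdir -p pics; ls; python3 - <<'E'
from bench import manip, effector, viewer
import cv2
print(manip.current_clock())
for n in ["scene","top","wrist"]:
    print(n,viewer.get_calibration(n))
    im=viewer.get_image(n); cv2.imwrite(f"pics/{n}0.png",im[:,:,::-1])
print(manip.current_tcp_rot(),manip.current_tool_pos(),manip.current_finger_gap())
E
```

```text
pics
0.0
scene {'vfov': 52.91914707692511, 'cx': 259.5667833858695, 'cy': 193.35303818890347, 'eye': array([ 0.77912212, -0.3117108 ,  0.78146543]), 'attitude': array([ 0.88686617,  0.36910259, -0.11360797, -0.25362356])}
top {'vfov': 54.620342204023366, 'cx': 254.6704999940302, 'cy': 191.928898404913, 'eye': array([ 0.28856599, -0.02659665,  0.90926054]), 'attitude': array([ 0.75644589, -0.64473585,  0.07094352, -0.08409706])}
wrist {'vfov': 60.888128201856304, 'cx': 254.1588861564888, 'cy': 196.26236585734262, 'eye': array([ 0.25836812, -0.60172515,  0.38296669]), 'attitude': array([ 0.79456859, -0.59096686, -0.08385744,  0.11129625])}
[ 8.02109889e-01 -5.97175963e-01 -5.95879432e-04 -4.90725303e-04] [ 0.186196   -0.62218948  0.22590112] 0.09176628265279069
```

View pics/scene0.png

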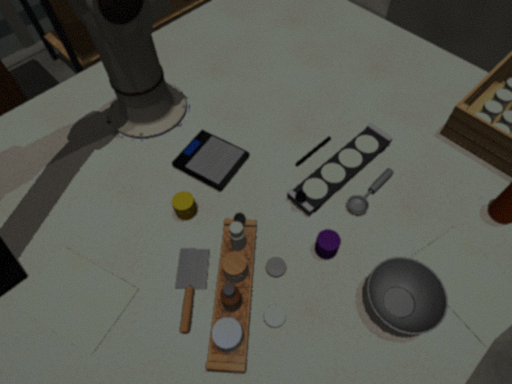

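View pics/top0.png

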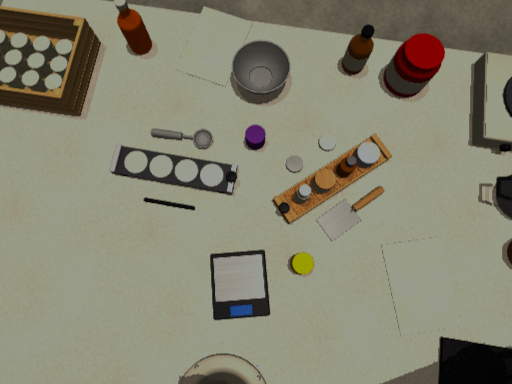

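View pics/wrist0.png

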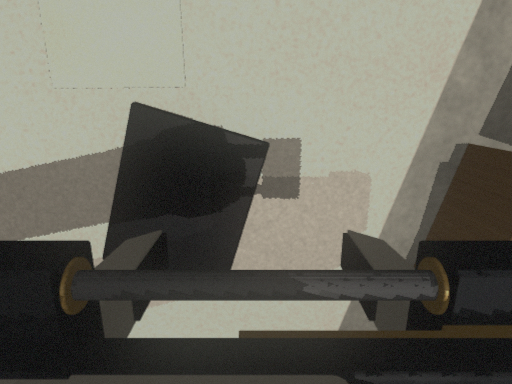

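The top view shows the board: knob at (284,208), then tube (304,192), wood-lidded jar (325,181), bottle (347,166) and tin (368,153). It also shows the rack: knob at (231,176), discs at (212,175), (186,170), (161,166) and (136,161). The scene view shows the same order. Next I'll zoom in and measure.

```bash
python3 - <<'E'
import cv2
t=cv2.imread('pics/top0.png'); s=cv2.imread('pics/scene0.png')
def z(im,x,y,w,h,k,n): 
    c=im[y:y+h,x:x+w]; cv2.imwrite(f'pics/{n}.png',cv2.resize(cv2.convertScaleAbs(c,alpha=1.5),None,fx=k,fy=k,interpolation=cv2.INTER_CUBIC))
z(t,262,120,140,110,5,'zt_board'); z(t,100,115,150,100,5,'zt_rack')
z(s,190,200,110,180,3,'zs_board'); z(s,280,115,120,110,5,'zs_rack')
E
```

```text
(no output)
```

View pics/zt_board.png

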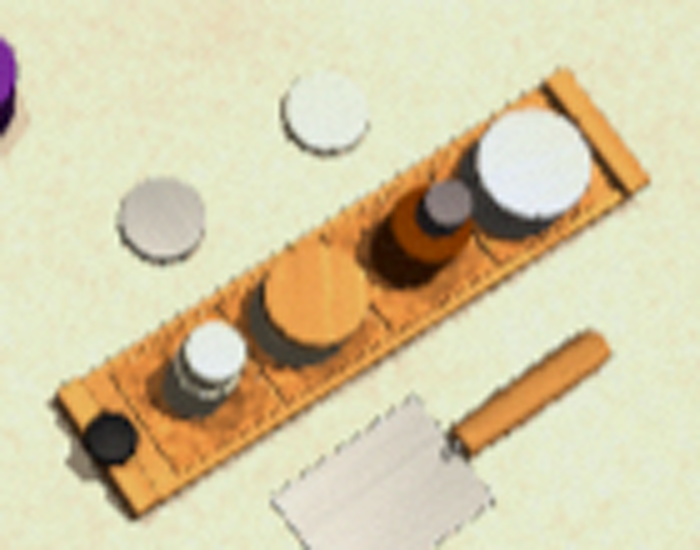

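View pics/zt_rack.png

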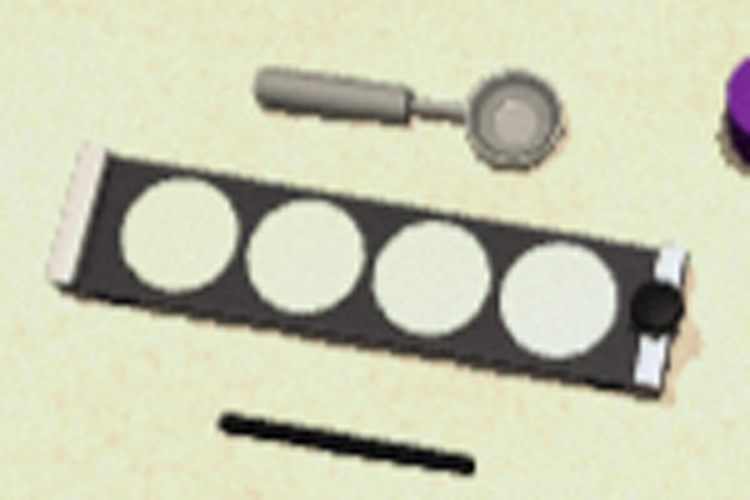

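View pics/zs_board.png

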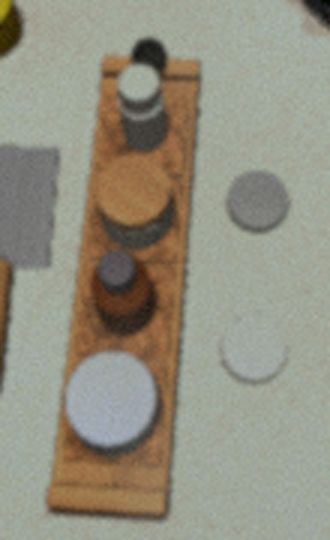

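View pics/zs_rack.png

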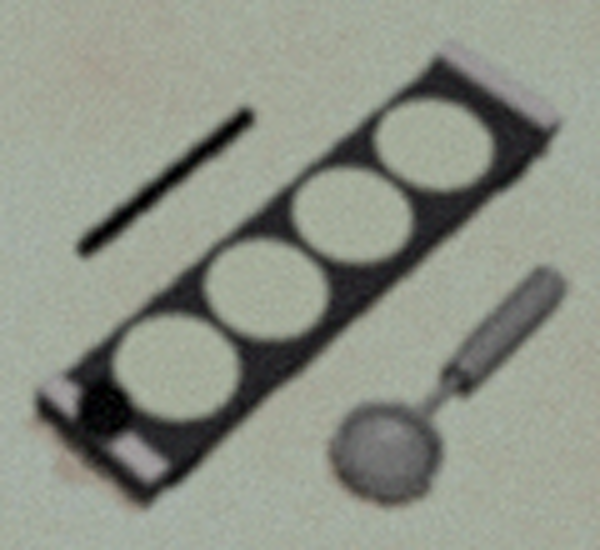

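```bash
cat > h.py <<'E'
import numpy as np, cv2
from scipy.spatial.transform import Rotation as R
def f(c): return 192/np.tan(np.radians(c['vfov'])/2)
def ray(c,p):
    d=np.array([(p[0]-c['cx'])/f(c),(p[1]-c['cy'])/f(c),1.]); return R.from_quat(c['attitude']).apply(d)
def plane(c,p,z):
    d=ray(c,p); return c['eye']+d*(z-c['eye'][2])/d[2]
def proj(c,X):
    q=R.from_quat(c['attitude']).inv().apply(np.asarray(X)-c['eye']); return np.array([c['cx']+f(c)*q[0]/q[2],c['cy']+f(c)*q[1]/q[2]])
def row(P,label):
    P=np.array(P); xs=np.array([96,32,-32,-96])/1000.
    c=P[:,:2].mean(0); a=((P[:,:2]-c)*xs[:,None]).sum(0)/(xs**2).sum()
    u=a/np.linalg.norm(a); res=P[:,:2]-(c+xs[:,None]*u)
    print(label,'c',c.round(4),'yaw',np.arctan2(u[1],u[0]).round(4),'scale',np.linalg.norm(a).round(4),'res mm',(res*1e3).round(1).tolist())
    return c,u
E
python3 - <<'E'
from bench import viewer
from h import *
T=viewer.get_calibration('top');S=viewer.get_calibration('scene')
def full(p,o,k): return [(p[0]+.5)/k-.5+o[0],(p[1]+.5)/k-.5+o[1]]
# discs by contour
def discs(fn,roi,lo):
    im=cv2.imread(fn); x,y,w,h=roi; c=cv2.resize(im[y:y+h,x:x+w],None,fx=5,fy=5,interpolation=cv2.INTER_CUBIC)
    g=cv2.cvtColor(c,cv2.COLOR_BGR2GRAY); _,m=cv2.threshold(g,0,255,cv2.THRESH_OTSU)
    cs,hier=cv2.findContours(m,cv2.RETR_CCOMP,cv2.CHAIN_APPROX_NONE)
    out=[]
    for k in cs:
        A=cv2.contourArea(k)
        if 6000<A<16000:
            e=cv2.fitEllipse(k); out.append((full(e[0],(x,y),5),e[1],A))
    for o in out: print(fn,np.round(o[0],2),np.round(o[1],1),A)
    return out
dt=discs('pics/top0.png',(100,115,150,100),0); ds=discs('pics/scene0.png',(280,115,120,110),0)
pt=sorted([o[0] for o in dt if 90<o[1][1]<140],key=lambda p:-p[0])
ps=sorted([o[0] for o in ds],key=lambda p:p[0])
tp=[full(p,(262,120),5) for p in [(213,351),(315,294),(446,203),(533,163)]]
sp=[full(p,(190,200),3) for p in [(138,82),(135,190),(116,268),(112,400)]]
z=[.104,.074,.108,.062]
row([plane(T,p,q) for p,q in zip(tp,z)],'board top'); row([plane(S,p,q) for p,q in zip(sp,z)],'board scene')
for a,b,q in zip(tp,sp,z): print(plane(T,a,q).round(4),plane(S,b,q).round(4))
for nm,c,p in(('rt',T,pt),('rs',S,ps)):
    print(len(p))
    for x in p: print(plane(c,x,.024).round(4))
    if len(p)==4: row([plane(c,x,.024) for x in p],nm)
# board corners top view at cleat top z=.03
for p in [(62,388),(135,517),(565,70),(648,182)]: print('corner',plane(T,full(p,(262,120),5),.03).round(4))
print('knob b',plane(T,full((110,438),(262,120),5),.05),'knob r',plane(T,full((657,307),(100,115),5),.05))
E
```

```text
pics/top0.png [211.22 174.57] [112.8 116.2] 758.0
pics/top0.png [185.88 170.16] [110.9 116.7] 758.0
pics/top0.png [160.65 165.81] [109.8 117.3] 758.0
pics/top0.png [135.49 161.47] [108.7 117.1] 758.0
pics/top0.png [168.94 203.44] [ 25.7 382. ] 758.0
pics/top0.png [186.11 137.3 ] [100.8 295.1] 758.0
pics/scene0.png [314.9  187.96] [102.6 123.4] 82661.0
pics/scene0.png [332.83 172.42] [ 97.1 121.6] 82661.0
pics/scene0.png [349.98 157.56] [ 92.  118.9] 82661.0
pics/scene0.png [366.36 143.45] [ 87.2 117.2] 82661.0
pics/scene0.png [366.33 195.53] [100.4 312.6] 82661.0
board top c [ 0.5517 -0.1759] yaw 2.2921 scale 0.9942 res mm [[0.5, -1.2], [0.1, 0.7], [-0.6, 0.7], [-0.1, -0.2]]
board scene c [ 0.5541 -0.1776] yaw 2.2965 scale 0.9999 res mm [[-0.2, -0.9], [1.0, 1.3], [-1.3, 0.1], [0.6, -0.5]]
[ 0.4888 -0.105   0.104 ] [ 0.4902 -0.1067  0.104 ]
[ 0.5307 -0.1511  0.074 ] [ 0.5338 -0.1524  0.074 ]
[ 0.5723 -0.1993  0.108 ] [ 0.574  -0.2015  0.108 ]
[ 0.615  -0.2482  0.062 ] [ 0.6184 -0.2499  0.062 ]
4
[0.5107 0.1186 0.024 ]
[0.5119 0.1825 0.024 ]
[0.5129 0.2465 0.024 ]
[0.514  0.3107 0.024 ]
rt c [0.5124 0.2146] yaw -1.5882 scale 1.0008 res mm [[-0.0, -0.0], [0.0, -0.1], [0.0, -0.1], [-0.0, 0.1]]
5
[0.5119 0.118  0.024 ]
[0.513  0.1818 0.024 ]
[0.5141 0.2459 0.024 ]
[0.6093 0.1857 0.024 ]
[0.5154 0.3101 0.024 ]
corner [ 0.4775 -0.0426  0.03  ]
corner [ 0.421  -0.0861  0.03  ]
corner [ 0.6788 -0.2679  0.03  ]
corner [ 0.6265 -0.3137  0.03  ]
knob b [ 0.4530593  -0.06796321  0.05      ] knob r [0.50815056 0.06696485 0.05      ]
```

Both views agree to about 2–3 mm. The order from the knob is tube, jar, bottle, tin. Next I'll check reachability, with the jaws across the row.

```bash
cat >> h.py <<'E'
OBJ=dict(tube=(.4895,-.1058,.045),jar=(.5322,-.1518,.033),bottle=(.5731,-.2004,.048),tin=(.6167,-.2490,.032))
c=np.array([.5131,.2143]);yr=-1.588;u=np.array([np.cos(yr),np.sin(yr)])
DST={n:c+u*x for n,x in zip(OBJ,(.096,.032,-.032,-.096))}
YB=2.294-np.pi/2; YR=yr+np.pi/2
def quat(a):
    x=np.array([np.cos(a),np.sin(a),0]);z=np.array([0,0,-1.]);return R.from_matrix(np.c_[x,np.cross(z,x),z]).as_quat()
E
python3 - <<'E'
from bench import manip
from h import *
for k in (0,np.pi,-np.pi):
  for n,o in OBJ.items():
    for lab,p,a in (('b',o[:2],YB),('r',DST[n],YR)):
      for z in (o[2],.22):
        q=manip.solve_ik([*p,z],quat(a+k)); print(round(k,1),n,lab,z,None if q is None else np.round(q,2).tolist())
E
```

```text
0 tube b 0.045 [0.89, 0.68, -0.92, 2.04, 0.77, 0.81, 0.23]
0 tube b 0.22 [1.07, 0.41, -1.12, 1.91, 0.42, 1.08, 0.5]
0 tube r 0.045 [0.35, 0.66, -0.8, 1.98, 0.67, 0.79, -0.86]
0 tube r 0.22 [0.69, 0.59, -1.29, 1.85, 0.61, 1.18, -0.83]
0 jar b 0.033 [0.91, 0.78, -0.9, 1.91, 0.81, 0.87, 0.3]
0 jar b 0.22 [1.02, 0.5, -1.04, 1.79, 0.47, 1.13, 0.55]
0 jar r 0.033 [0.38, 0.85, -1.04, 1.93, 0.93, 0.94, -1.15]
0 jar r 0.22 [0.55, 0.64, -1.3, 1.81, 0.65, 1.22, -0.97]
0 bottle b 0.048 [0.91, 0.8, -0.86, 1.77, 0.75, 0.93, 0.44]
0 bottle b 0.22 [1.01, 0.61, -1.02, 1.66, 0.55, 1.2, 0.58]
0 bottle r 0.048 [0.3, 0.9, -1.12, 1.86, 0.96, 1.04, -1.25]
0 bottle r 0.22 [0.4, 0.7, -1.3, 1.75, 0.71, 1.26, -1.09]
0 tin b 0.032 [0.85, 0.86, -0.76, 1.62, 0.7, 0.95, 0.57]
0 tin b 0.22 [0.97, 0.7, -0.99, 1.5, 0.6, 1.26, 0.64]
0 tin r 0.032 [0.25, 1.14, -1.31, 1.79, 1.19, 1.25, -1.44]
0 tin r 0.22 [0.26, 0.76, -1.3, 1.67, 0.76, 1.31, -1.2]
3.1 tube b 0.045 [0.5, 0.51, -0.41, 2.05, 0.33, 0.65, -2.55]
3.1 tube b 0.22 [0.75, 0.28, -0.69, 1.92, 0.21, 1.02, -2.45]
3.1 tube r 0.045 [0.64, 1.02, -1.31, 1.97, 1.12, 1.15
[... 1074 characters left out ...]
 1.92, 0.31, 0.68, -2.45]
-3.1 jar b 0.22 [0.69, 0.36, -0.57, 1.8, 0.22, 1.05, -2.38]
-3.1 jar r 0.033 [0.51, 1.08, -1.31, 1.93, 1.17, 1.18, 1.85]
-3.1 jar r 0.22 [0.55, 0.64, -1.3, 1.81, 0.65, 1.22, 2.18]
-3.1 bottle b 0.048 [0.53, 0.63, -0.31, 1.78, 0.27, 0.76, -2.34]
-3.1 bottle b 0.22 [0.65, 0.44, -0.48, 1.67, 0.22, 1.09, -2.31]
-3.1 bottle r 0.048 [0.38, 1.07, -1.31, 1.86, 1.14, 1.21, 1.79]
-3.1 bottle r 0.22 [0.4, 0.7, -1.3, 1.75, 0.71, 1.26, 2.05]
-3.1 tin b 0.032 [0.53, 0.73, -0.26, 1.63, 0.24, 0.81, -2.26]
-3.1 tin b 0.22 [0.62, 0.53, -0.4, 1.52, 0.22, 1.14, -2.24]
-3.1 tin r 0.032 [0.25, 1.14, -1.31, 1.79, 1.19, 1.25, 1.71]
-3.1 tin r 0.22 [0.26, 0.76, -1.3, 1.67, 0.76, 1.31, 1.94]
```

```bash
python3 - <<'E'
from bench import manip, effector, viewer
from h import *
o=OBJ['tin']
manip.move_pose([o[0],o[1],.20],quat(YB))
print(manip.current_clock(),manip.current_tool_pos(),manip.current_finger_gap())
C=viewer.get_calibration('wrist');im=viewer.get_image('wrist');cv2.imwrite('pics/w1.png',im[:,:,::-1])
print(proj(C,[o[0],o[1],.062]), proj(C,[*OBJ['bottle'][:2],.108]), proj(C,[*OBJ['jar'][:2],.074]))
E
```

```text
2.2 [ 0.61597109 -0.25105863  0.19977085] 0.09166397371242614
[256.06703664 183.37406114] [255.56582618 112.28066193] [257.25348197  27.48321562]
```

View pics/w1.png

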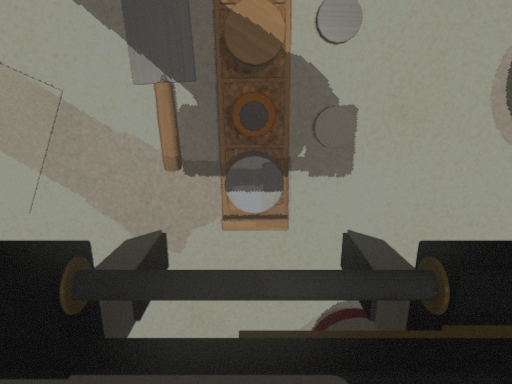

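The wrist view shows the tin at (254,183), the bottle cap at (253,115) and the jar lid at (255,31). All are within a few px of the predictions. The TCP reads about 2 mm off the target, so I'll check whether it settles and then pick up the tin.

```bash
cat >> h.py <<'E'
from bench import manip, effector, viewer
def P(s): print(s,round(manip.current_clock(),2),np.round(manip.current_tool_pos(),4),'gap',round(manip.current_finger_gap(),4),'F',np.round(manip.current_force(),1))
def line(p,vel=.15,it=1):
    # go, then correct the steady tracking offset
    p=np.array(p,float); manip.servo_line(p,vel=vel); 
    for _ in range(it):
        manip.sleep(.15); e=p-manip.current_tool_pos()
        if np.linalg.norm(e)<.0006: break
        if np.linalg.norm(e)<.006: manip.servo_line(p+e,vel=.03)
E
python3 - <<'E'
from h import *
manip.sleep(.5); P('settle')
o=OBJ['tin']
line([o[0],o[1],.10]); P('a'); line([*o],.08); P('b')
effector.close(f_grip=20); manip.sleep(.2); P('closed')
manip.servo_line([o[0],o[1],.22],vel=.12); P('lift')
im=viewer.get_image('wrist');cv2.imwrite('pics/w2.png',im[:,:,::-1])
E
```

```text
settle 2.75 [ 0.6167 -0.249   0.2   ] gap 0.0922 F [-0.4  1.3  0. ]
a 3.97 [ 0.6158 -0.2489  0.0989] gap 0.0918 F [ 0.4  0.1 -0.6]
b 5.35 [ 0.6161 -0.2489  0.0314] gap 0.0916 F [-0.6  0.2  0. ]
closed 6.22 [ 0.6161 -0.249   0.0312] gap 0.0555 F [-0.2  0.3  0.1]
lift 7.94 [ 0.6162 -0.2489  0.2191] gap 0.0558 F [ 0.8 -0.  -1.6]
```

View pics/w2.png

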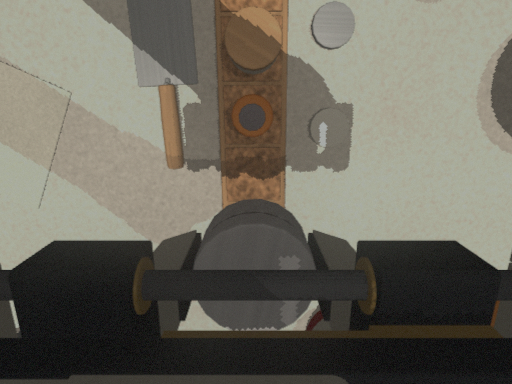

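The tin is held, gap 55.6 mm, near (255,265) in the wrist view. The tracking lag settles by itself, so I'll drop the correction, wait instead, and place it.

```bash
cat >> h.py <<'E'
def line(p,vel=.15): manip.servo_line(np.array(p,float),vel=vel); manip.sleep(.4)
def place(n,zg):
    d=DST[n]; manip.move_pose([*d,.22],quat(YR)); manip.sleep(.4); P('over')
    line([*d,zg+.03],.12); line([*d,zg+.001],.04); P('down')
    effector.open_jaws(); manip.sleep(.2); P('open'); manip.servo_line([*d,.22],vel=.15)
def pick(n):
    o=OBJ[n]; manip.move_pose([o[0],o[1],.20],quat(YB)); manip.sleep(.3)
    line([o[0],o[1],o[2]+.045],.15); line(o,.08); P('at')
    effector.close(f_grip=20); manip.sleep(.2); P('closed')
    z=manip.current_tool_pos()[2]; manip.servo_line([o[0],o[1],.22],vel=.12); P('lift'); return z
def snap(n,k):
    im=viewer.get_image(n);cv2.imwrite(f'pics/{n}{k}.png',im[:,:,::-1])
E
python3 - <<'E'
from h import *
place('tin',.0312); P('up')
snap('top',1); snap('wrist',3)
C=viewer.get_calibration('wrist'); print(proj(C,[*DST['tin'],.062]),proj(viewer.get_calibration('top'),[*DST['tin'],.062]))
E
```

```text
over 10.43 [0.5149 0.31   0.22  ] gap 0.0557 F [ 0.1 -0.3 -0.8]
down 13.58 [0.5148 0.3103 0.0323] gap 0.0558 F [-0.4  0.6 -1. ]
open 14.56 [0.5148 0.3103 0.0322] gap 0.092 F [ 0.7 -0.4  0.1]
up 15.96 [0.5143 0.3098 0.219 ] gap 0.0918 F [ 0.  -0.5 -0. ]
[253.98250362 179.74193032] [130.74832432 156.46066614]
```

View pics/wrist3.png

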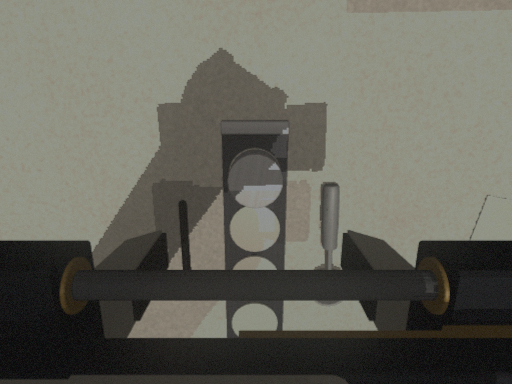

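View pics/top1.png

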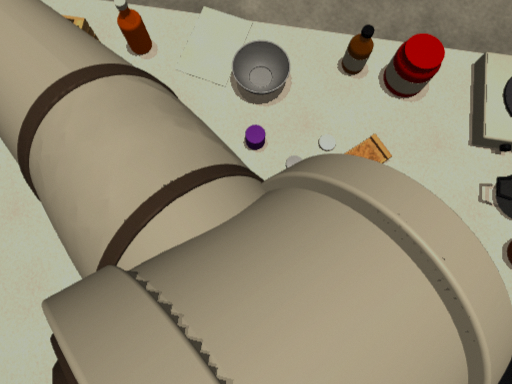

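The wrist view shows the tin upright on the disc farthest from the knob, at (255,180) against a predicted (254,180). The arm hides the top view. Next is the bottle.

```bash
python3 - <<'E'
from h import *
z=pick('bottle'); snap('wrist',4); g=manip.current_finger_gap()
if .034<g<.042: place('bottle',z); P('up'); snap('wrist',5)
print(proj(viewer.get_calibration('wrist'),[*DST['bottle'],.108]))
a=cv2.hconcat([cv2.imread('pics/wrist4.png'),cv2.imread('pics/wrist5.png')]); cv2.imwrite('pics/b.png',cv2.resize(a,(800,300)))
E
```

```text
at 20.6 [ 0.5732 -0.2006  0.0483] gap 0.0917 F [-0.1 -0.7  0.1]
closed 21.69 [ 0.573  -0.2005  0.048 ] gap 0.0378 F [-0.4 -0.9 -0. ]
lift 23.27 [ 0.5726 -0.2003  0.2191] gap 0.0377 F [-0.5  0.5 -0.2]
over 25.38 [0.5138 0.246  0.22  ] gap 0.0378 F [-0.1  0.4 -0.9]
down 28.38 [0.5137 0.2463 0.0491] gap 0.0375 F [ 0.   0.7 -1.4]
open 29.58 [0.5136 0.2463 0.049 ] gap 0.0917 F [ 0.2 -0.9 -0.9]
up 30.88 [0.5131 0.2458 0.219 ] gap 0.0916 F [ 0.5  0.8 -0.8]
[253.99618296 192.02301774]
```

View pics/b.png

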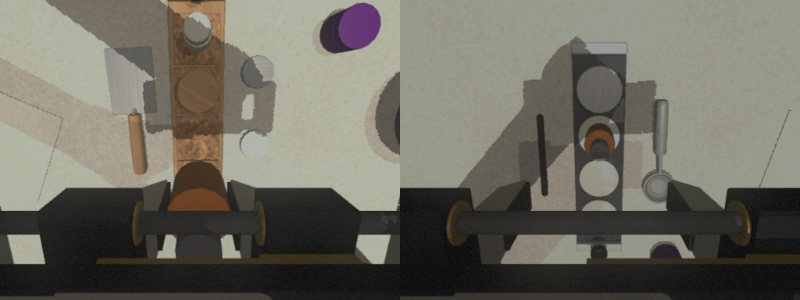

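The bottle was held, and it now stands on disc 3. Its cap is at about (254,192) in the wrist view, as predicted. The jar and tube come next.

```bash
python3 - <<'E'
from h import *
z=pick('jar'); g=manip.current_finger_gap()
if .045<g<.054: place('jar',z); P('up'); snap('wrist',6)
print(proj(viewer.get_calibration('wrist'),[*DST['jar'],.074]))
E
```

```text
at 35.18 [ 0.5323 -0.1519  0.0333] gap 0.0919 F [-0.4  0.1 -0.9]
closed 36.12 [ 0.532  -0.1519  0.0329] gap 0.0497 F [-1.7 -0.1  0.4]
lift 37.83 [ 0.5317 -0.1517  0.2193] gap 0.0498 F [ 0.5  0.2 -1.2]
over 39.5 [0.5127 0.1818 0.2199] gap 0.0497 F [-0.6  1.1 -1.6]
down 42.63 [0.5126 0.1823 0.034 ] gap 0.0497 F [ 0.4  0.5 -0.7]
open 43.67 [0.5125 0.1823 0.0339] gap 0.0918 F [-0.2 -0.1 -0.2]
up 45.07 [0.512  0.182  0.2191] gap 0.0918 F [-1.   0.3 -0.4]
[254.10248014 182.72720895]
```

View pics/wrist6.png

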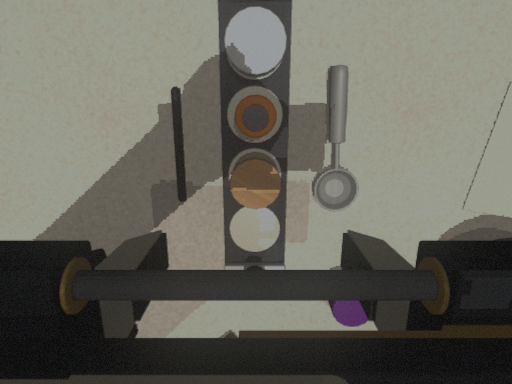

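The jar is at (255,183), upright on disc 2. The bottle (255,115) and tin (255,42) are still in place. Last is the tube.

```bash
python3 - <<'E'
from h import *
z=pick('tube'); g=manip.current_finger_gap()
if .028<g<.036:
    place('tube',z); P('up')
    # move away along the rack and toward the start, clear of the cameras
    manip.movej([1.543,0.501,-0.427,1.55,0.221,1.138,-0.21]); manip.sleep(.3); P('home'); snap('top',9); snap('scene',9)
    for n,(x,y,w,h) in (('top',(100,115,150,100)),('scene',(280,105,120,120))):
        c=cv2.imread(f'pics/{n}9.png')[y:y+h,x:x+w]; cv2.imwrite(f'pics/z{n}9.png',cv2.resize(cv2.convertScaleAbs(c,alpha=1.5),None,fx=5,fy=5,interpolation=cv2.INTER_CUBIC))
        C=viewer.get_calibration(n)
        for k,hh in dict(tube=.104,jar=.074,bottle=.108,tin=.062).items(): print(n,k,((proj(C,[*DST[k],hh])-[x,y]+.5)*5-.5).round(1))
E
```

```text
at 48.93 [ 0.4897 -0.106   0.0453] gap 0.0918 F [-0.   0.1 -0.8]
closed 50.1 [ 0.4894 -0.1059  0.045 ] gap 0.0314 F [-1.2 -0.5  0.9]
lift 51.71 [ 0.489  -0.1058  0.2193] gap 0.0317 F [-0.8  0.2 -0.8]
over 53.14 [0.5116 0.1177 0.22  ] gap 0.0318 F [-0.2  0.2 -0.6]
down 56.17 [0.5115 0.1182 0.0461] gap 0.0311 F [ 0.1  0.4 -1.3]
open 57.45 [0.5114 0.1183 0.046 ] gap 0.092 F [ 0.2 -0.1  0.1]
up 58.76 [0.5108 0.118  0.2191] gap 0.0918 F [-0.   0.5  0.4]
home 61.91 [ 0.1869 -0.6228  0.2268] gap 0.0918 F [-0.1 -0.2 -0.3]
top tube [538.6 251.5]
top jar [412.8 247. ]
top bottle [260.1 201.3]
top tin [155.7 209.3]
scene tube [196.1 314.8]
scene jar [282.2 274.6]
scene bottle [385.6 150.7]
scene tin [450.1 143.1]
```

View pics/ztop9.png

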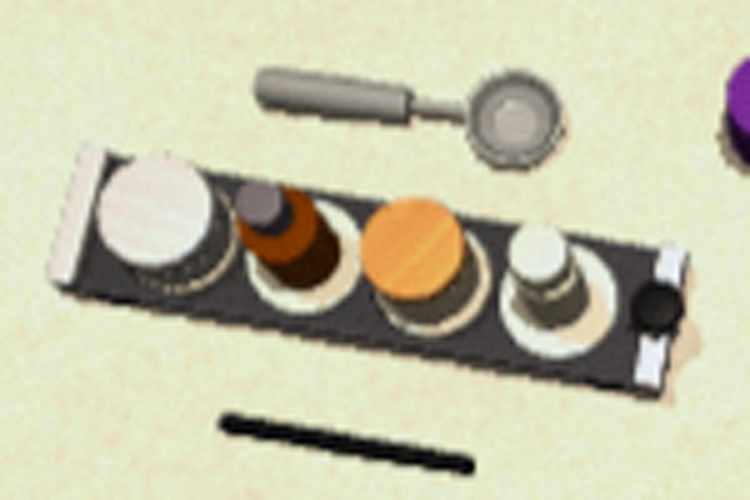

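View pics/zscene9.png

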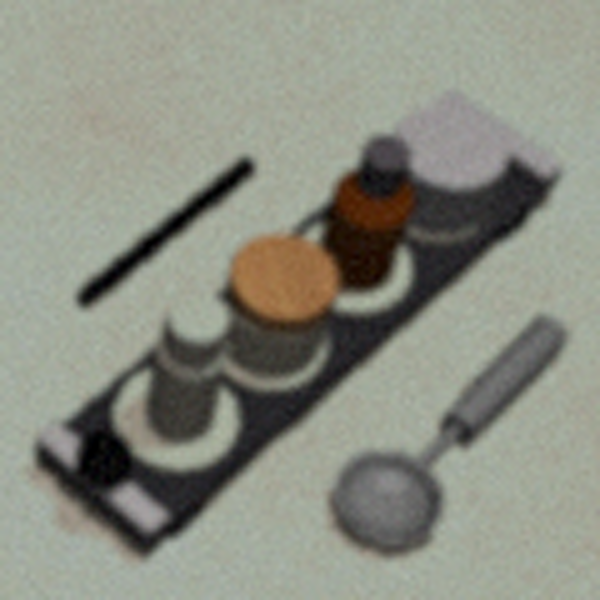

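All four stand upright. In the zoomed top view, the lids are at tube (540,251), jar (412,248), bottle (261,203) and tin (155,210), each within about 2 zoomed px (1 mm) of its disc axis. I'm handing in.

```bash
python3 -c "
from bench import manip; manip.hand_in(); print(manip.current_clock())"
```

```text
the job is handed in; nothing more can be done
the job is handed in; nothing more can be done
```

All four containers are on the rack in the order they had on the board: from the knob, slim white bottle, white jar, amber bottle, tin. I moved each one with the jaws across the row and handed the job in at about 62 s, with the arm back at its start pose and touching nothing.

- **Placement:** the last top and scene pictures show all four upright, each within about 1 mm of its disc's axis as measured in the top view. In the scene view I checked only that they stood upright.
- **Grips:** finger gaps were 55.6, 37.8, 49.7 and 31.4 mm, close to the true diameters, so nothing had slipped. Wrist force stayed within about 2 N at each reading.
- **Disagreements:** the top and scene cameras differed by 2–3 mm on positions, so I used their average. While picking up the tin, a correction I made before the arm had settled shifted the grasp by about 0.9 mm. I dropped that correction for the other three, and the tin is still centred.

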